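# Spindle stack of a specimen turntable, closed with a spring-loaded bayonet cap

## Robot

A 6-joint arm with a two-finger parallel gripper is mounted at the origin on a cart in front of the work surface, level with it; the furniture and walls round the work are solid. World frame = base frame: x ahead of the robot, y to its left, z up, the work surface at z = 0. Lengths are in m, angles in degrees, forces in N, time in s.
With the tool pointing down it reaches from about 0.4 to 0.825 m from the base axis. Payload 7 kg.
Tool frame: the origin (TCP) lies on the centre line of the jaws, within the pads' length; the fingertips stand r.tip_reach ahead of it and the grasp point (between the pads) is the TCP (r.tip_reach is the distance from the TCP to the fingertips, in m); z points along the fingers, y is the line along which they close (so a half turn about z gives the same grasp; the last joint's range is limited). The gripper opens to 88 mm and grips with 3 to 60 N. Pads are 19 mm wide; open, the fingers measure 130 mm over their backs; the gripper's body (78 mm by 193 mm) begins 47 mm behind the grasp point.
Start: joints at [-50.3, 20.546, 0.682, 0, -70.136, -16.507], TCP at [0.266, -0.62, 0.246] pointing down, gripper open.
Joint ranges: [-176.03, 176.03], [-82.01, 121.73], [-58.28, 71.71], [-173.87, 95.51], [-174.79, -0.11], [-173.66, 173.66]. Speed limits (degrees/s): [136.94, 136.94, 172.46, 180, 180, 180].

## Interface

Orientations are given as [roll, pitch, yaw] about the fixed x, y, z axes, in that order (R = Rz(yaw) Ry(pitch) Rx(roll)).
In Python, from plant import sensors, cams, r gives the robot as it stands.
- The arm moves only by the tool drive_tool, never from a script. Its argument "rows" is a list of rows, each an object of numbers: "fingers": the gripper's target within -1 to 1 (fully open at 1, half-way at 0, shut at -1); "x", "y", "z": the shift along the tool's x, y, z in m; "spin": the turn about the tool's z in rad. A call has 1 to 10 rows; each row is the pose to reach, as a shift and turn from the pose commanded when the call began, along the tool's axes at that moment; what a row does not reach only later rows make up. A row lasts 1/8 s, in which the tool goes at most 62.5 mm and 10.7 degrees, less where a joint would pass 70% of its speed; a pose out of reach is approached as far as the arm can. A call with a gripper value outside its range is refused whole. The fingers move at their own pace and stop on an object; "newtons" is the grip in N (left out, the last holds). Time passes only in rows, so rows that repeat a pose let the fingers close. It gives the time, the measured TCP pose, the force, the opening and the grip force at its end, in the units of the state.
- sensors.get_state(): the state, without advancing time (a new reading comes with each control period).
- cams.capture(name): name is "scene" or "top"; returns a dict with "pixels" (384x512x3 uint8, red, green, blue), "intrinsics" (3x3 intrinsics, pixels), "k1" (the pictures are not rectified: a ray, as slopes to the right and down, at radius r is drawn at 1 + k1 r^2 times it, then the intrinsics apply), "eye" and "orientation" of the camera in the world. Camera axes: x right, y up, looking along -z (the intrinsics and any distortion apply to the point x, -y, -z); pixel columns grow to the right and rows downward; lengths in m; the calibration is good to about 2 mm. A picture is of the moment at which its call begins. There is no depth.
- r.close_job(): hands the job in; it is judged then, once.
The state is a dict: "time_s": time; "joints": joint angles; "qd": joint speeds; "joint_torque": joint torques, N m; "tcp_pos": TCP position; "eef_rot": TCP orientation; "contact_force": force on the tool from outside, world axes, zero at the start; "moment": the same for the moment, N m; "gripper_width": finger opening in m; "gripper_force": force on a finger pad.
Only numpy, scipy, OpenCV 4.12 (cv2) and the standard library are available. Lean on these libraries where they do the work, as an engineer would, in place of code of your own. Each camera call takes 0.05 s, during which the arm holds its last target. There are 200 camera calls.

## Task

Put the specimen turntable's spindle together: first the ball bearing down onto its spring collar, then the spacer sleeve on the bearing, then the bayonet cap. The spindle's cross-pin does not line up with the foot, so feel for the cap's slot with light pressure, let the cap drop over the pin, press it down against the spring, give it a sixth of a turn and let it come up so that the pin rests in a groove and holds the stack down. Never lean on these parts with more than about 30 N, and do not shift the other things on the bench.

Things in the scene. Friction and masses are not known exactly. Their poses are not given: they have to be found in the camera images.
- stand: Turntable pedestal bolted to the bench: grey foot 92 (along x) x 122 x 12 mm, an upright steel spindle in the middle. Origin under the foot's centre, on the spindle axis; z up. The spindle is stiff, it turns only if wrenched with over 0.3 N m.
- seat (a point): On the spindle axis at the top of the spring collar (39 mm wide; a raised land 33 mm wide carries the bearing), 40 mm above the bench; axes as the stand's. The collar goes down up to 8 mm against its spring: 5.5 N to start, then 1.5 N per mm; it does not move under the parts' weight. Spindle above this point: journal 25 mm thick up to 4 mm, cone, shank 20 mm thick from 6.5 to 20.5 mm, cone.
- pin_level (a point): On the spindle axis at half height of the cross-pin, 39.5 mm above the seat point; axes as the stand's. The steel pin, 4 mm thick and 19 mm long, goes level through the spindle's neck (10.4 mm thick, from 22.5 mm above the seat to the coned nose that ends at 46 mm). The pin is turned from this x axis by up to 1.2 rad either way; that angle is not measured: find it by feel or sight.
- bearing_center (a point): Ball bearing, a shielded steel ring 52 mm across and 15 mm high, bore 26.4 mm (slides on the 25 mm journal). Lies flat; the point is its centre, half-way up. The same either way up.
- spacer_center (a point): Spacer sleeve, a plain aluminium ring 32 mm across and 16 mm high, bore 21.4 mm (passes the cross-pin and slides on the 20 mm shank). Lies flat; the point is its centre, half-way up.
- cap_center (a point): Bayonet cap, a dark steel disc with knurled rim, 40 mm across, 12 mm high, lying right side up. The point is its centre, half-way up; z up. Bore 12 mm and, right through, a straight slot 5.4 mm wide, 22 mm long, along the cap's x axis; the cross-pin passes it within 0.1 rad. Two rest grooves, 6 mm wide, 2.5 mm deep, cross the top at 60 and 120 degrees to the slot: it locks turned 1.05 rad either way.
- cap_foot (a point): Centre of the cap's underside. Its height above the seat point: 41.5 mm when the cap rests on top of the pin; 31 mm when it has dropped over the pin onto the unpressed stack; below 25.5 mm the pin is clear above the cap and the cap can turn; 23 mm at the collar's stop; 28 mm when locked with the pin in a groove.
- lamp_edge (a point): Nearest point of the magnifier lamp's lens, which hangs over the back of the bench 0.35 to 0.45 m up, 190 mm wide from left to right: keep the wrist clear of it when crossing from one side to the other. It does not move.
- caliper: Caliper lying on the bench, 65 x 190 mm: leave it where it is. Origin at the middle of its underside.
- screwdriver: Screwdriver with yellow handle, 190 mm long: leave it. Origin at the middle of its underside.
- specimen_tray: Open card tray with a rock sample, 65 x 85 x 24 mm: leave it. Origin at the middle of its underside.
- dental_pick: Thin steel dental pick, 158 mm long: leave it. Origin at the middle of its underside.
- tape_measure: Tape measure in a yellow case, 34 x 83 x 64 mm: leave it. Origin at the middle of its underside.

How it is judged:
By the outcome, as a careful person would: the job done as asked, in the order asked, and still so for the second after the job is handed in, with the robot touching nothing.
It also fails if it takes over 70 s, if anything falls off the work surface, if the arm or the gripper's body presses on something with over 40 N, if the wrist force passes 120 N, or if a joint passes its speed limit or range.

## Working session

There is one attempt and no reset: what is moved stays moved. The work goes in short steps, Python scripts to look and compute and a tool call to move; the robot and the scene stay as the last step left them, time stands still between calls to the robot, and variables do not carry over. Pictures are saved under pics/ and viewed, at most 10 in all, crops included, and the job is handed in when it is done.

Besides the shell and the picture viewer there is one more tool, called as name([rows], argument=value, ...), one row to a line, values as JSON. drive_tool: Moves the arm, as the interface text tells. Its arguments: {"type":"object","properties":{"rows":{"type":"array"},"newtons":{"type":"number"}},"required":["rows"]}

```bash
ls; mkdir -p pics
python3 - <<'E'
from plant import sensors, cams, r
import cv2, numpy as np
print(sensors.get_state(), r.tip_reach)
for n in("scene","top"):
    c=cams.capture(n); np.save(f"{n}0.npy",c,allow_pickle=True)
    cv2.imwrite(f"pics/{n}0.png",cv2.resize(c["pixels"][:,:,::-1],None,fx=1.5625,fy=1.5625,interpolation=cv2.INTER_CUBIC))
    print(n,c["intrinsics"],c["k1"],c["eye"],c["orientation"])
E
```

```text
pics
{'time_s': 0.0, 'joints': array([-5.03015791e+01,  2.05922697e+01,  6.33818703e-01, -2.03723147e-02,
       -7.01353910e+01, -1.65065697e+01]), 'qd': array([ 0.09166663, -0.11971024, -0.01801635,  0.05032547,  0.01471071,
       -0.0271331 ]), 'joint_torque': array([ 1.02642527e-03, -5.82721782e+01,  2.93051291e+01,  6.99727848e+00,
        6.74785028e-03, -1.34798138e-04]), 'tcp_pos': array([ 0.26561924, -0.62004544,  0.24461279]), 'eef_rot': array([ 1.79904584e+02, -8.30358714e-03, -1.56815080e+02]), 'contact_force': array([-0.30014672, -0.52408979,  0.78213914]), 'moment': array([-0.0007474 ,  0.05126546,  0.08502916]), 'gripper_force': 0.0, 'gripper_width': 0.08735974714775332} 0.019
scene [[373.96251259   0.         256.47177848]
 [  0.         373.96251259 192.11865315]
 [  0.           0.           1.        ]] -0.0669609172767545 [ 0.89274579 -0.77812335  1.07865575] [43.69764242 -0.71586036 25.92794043]
top [[409.88776803   0.         248.68241525]
 [  0.         409.88776803 195.52242598]
 [  0.           0.           1.        ]] -0.08636422562231949 [ 0.43988866 -0.04117787  1.45930833] [  4.85865254   0.73431902 -90.75375489]
```

View pics/scene0.png

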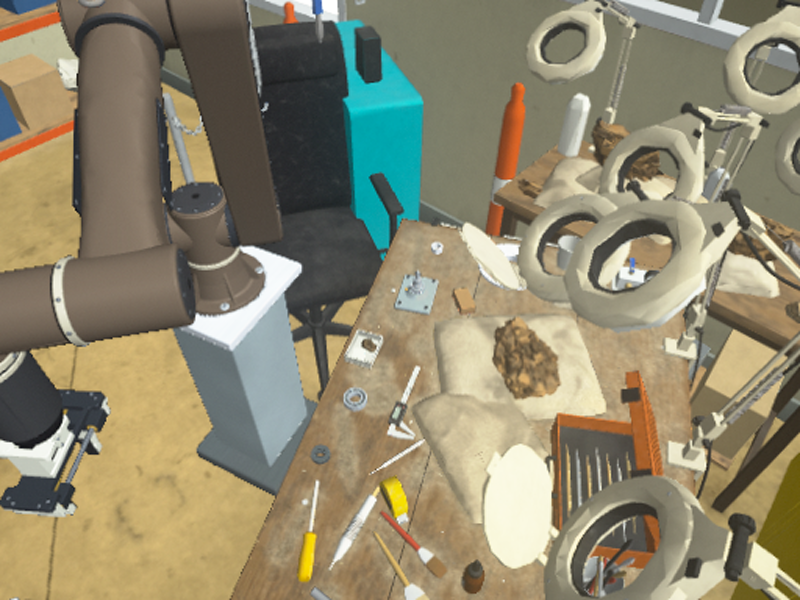

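View pics/top0.png

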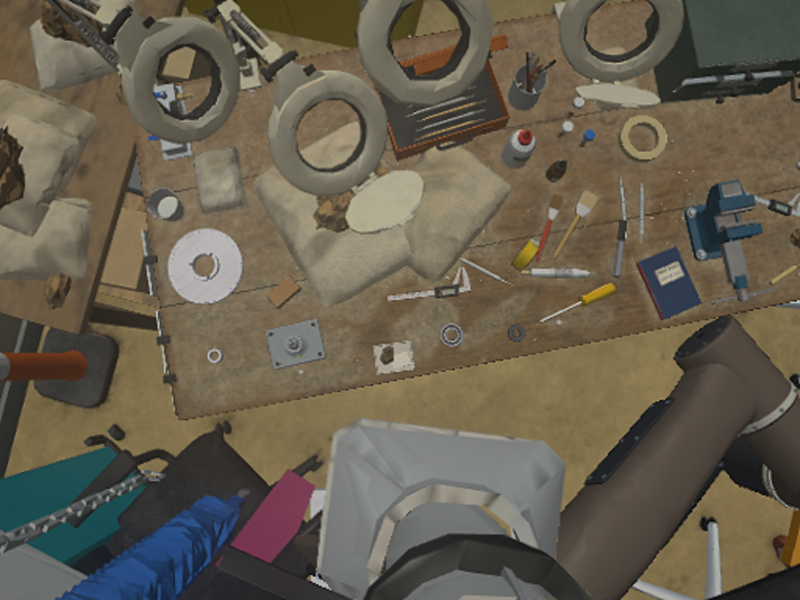

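The scene picture shows the stand at (415,290), bearing at (355,398), dark cap at (320,453) and spacer at (437,247). In the top picture they are at (295,345), (451,335), (516,333) and (215,355). Next I'll enlarge these crops.

```bash
cat > h.py <<'E'
import numpy as np, cv2
from scipy.spatial.transform import Rotation as R
def load(n): return np.load(n,allow_pickle=True).item()
def rays(c,px):
    k=c["intrinsics"]; f=np.array([c["k1"],0,0,0,0.])
    u=cv2.undistortPoints(np.array(px,float).reshape(-1,1,2),k,f)[:,0]
    d=np.c_[u[:,0],-u[:,1],-np.ones(len(u))]
    return R.from_euler("xyz",c["orientation"],degrees=True).apply(d)
def w(c,px,z):
    d=rays(c,px); e=np.array(c["eye"]); return e+d*((z-e[2])/d[:,2])[:,None]
def proj(c,P):
    p=R.from_euler("xyz",c["orientation"],degrees=True).inv().apply(np.atleast_2d(P)-c["eye"])
    p=p*[1,-1,-1]
    return cv2.projectPoints(p.reshape(-1,1,3),np.zeros(3),np.zeros(3),c["intrinsics"],np.array([c["k1"],0,0,0,0.]))[0][:,0]
def crops(c,cs,fn,sz=(50,36),s=8,grid=2):
    t=[]
    for x,y in cs:
        x0,y0=int(round(x-sz[0]/2)),int(round(y-sz[1]/2)); print("origin",x0,y0)
        t.append(cv2.resize(np.ascontiguousarray(c["pixels"][y0:y0+sz[1],x0:x0+sz[0],::-1]),None,fx=s,fy=s,interpolation=cv2.INTER_CUBIC))
    cv2.imwrite(fn,np.vstack([np.hstack(t[i:i+grid]) for i in range(0,len(t),grid)]))
E
python3 - <<'E'
from h import *
T=load("top0.npy");S=load("scene0.npy")
k=1/1.5625
st={"stand":(295,345),"bear":(451,335),"cap":(516,333),"spacer":(215,355),"tray":(393,357)}
ss={"stand":(415,290),"bear":(355,398),"cap":(320,453),"spacer":(437,247),"tray":(365,347)}
for n in st: print(n,w(T,[np.array(st[n])*k],.01)[0],w(S,[np.array(ss[n])*k],.01)[0])
crops(T,[np.array(st[n])*k for n in("stand","bear","cap","spacer")],"pics/c1.png")
E
```

```text
stand [0.47643509 0.18922093 0.01      ] [0.47520596 0.19520656 0.01      ]
bear [ 0.49436492 -0.16455898  0.01      ] [ 0.49808279 -0.16415649  0.01      ]
cap [ 0.4967068  -0.31208527  0.01      ] [ 0.49927881 -0.31310404  0.01      ]
spacer [0.45571127 0.3730118  0.01      ] [0.45895959 0.37494695 0.01      ]
tray [ 0.44655276 -0.03269654  0.01      ] [ 0.44967276 -0.02825751  0.01      ]
origin 164 203
origin 264 196
origin 305 195
origin 113 209
```

View pics/c1.png

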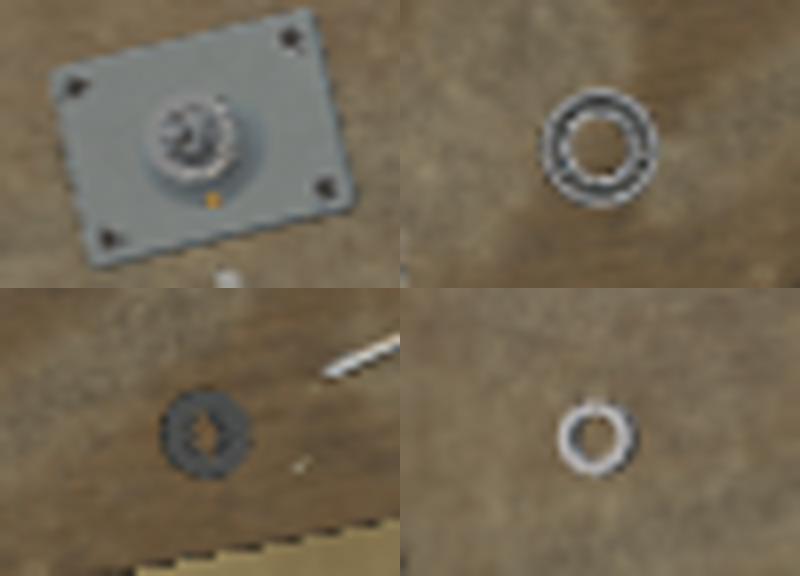

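Top crop: foot corners at (50,72), (310,10), (353,208), (93,268). Bearing centre is (200,148) in its tile, cap (205,146) with its slot roughly vertical, spacer (195,150). Now the same from the scene camera.

Run:
```python
from h import *
T=load("top0.npy");S=load("scene0.npy")
def px(o,u): return (np.array(u,float)+.5)/8-.5+o
c=w(T,px((164,203),[(50,72),(310,10),(353,208),(93,268)]),.012)
print("foot",c.round(4).tolist(),c.mean(0), [np.linalg.norm(c[i]-c[(i+1)%4]).round(4) for i in range(4)])
d=c[0]-c[1]+c[3]-c[2]; print("yaw",np.degrees(np.arctan2(-d[0],d[1])))
P={"bear":((264,196),(200,148),.015),"cap":((305,195),(205,146),.012),"spacer":((113,209),(195,150),.016)}
ps=[]
for n,(o,u,z) in P.items():
    q=w(T,px(o,[u]),z)[0]; ps.append(q); print(n,q, "scene px",proj(S,q))
m=c.mean(0); ps.insert(0,m+[0,0,.04])
for z in (.012,.04,.086): print(z,"scene",proj(S,[m[0],m[1],z]),"top",proj(T,[m[0],m[1],z]))
crops(S,[proj(S,p)[0] for p in ps],"pics/c2.png")
```

```text
foot [[0.51, 0.2567, 0.012], [0.536, 0.1406, 0.012], [0.4482, 0.122, 0.012], [0.423, 0.2375, 0.012]] [0.47929541 0.18919483 0.012     ] [np.float64(0.119), np.float64(0.0898), np.float64(0.1182), np.float64(0.089)]
yaw 12.465409059927786
bear [ 0.49536951 -0.16388479  0.015     ] scene px [[226.47379206 253.52894279]]
cap [ 0.4977182  -0.31155607  0.012     ] scene px [[204.57402219 289.01832532]]
spacer [0.45527014 0.37368452 0.016     ] scene px [[278.86067946 156.95027261]]
0.012 scene [[265.90730995 186.52828873]] top [[188.71616364 219.97808357]]
0.04 scene [[266.12476473 181.5559056 ]] top [[187.43943676 219.77371275]]
0.086 scene [[266.4946588  173.08631272]] top [[185.23014818 219.41992189]]
origin 241 161
origin 201 236
origin 180 271
origin 254 139
```

View pics/c2.png

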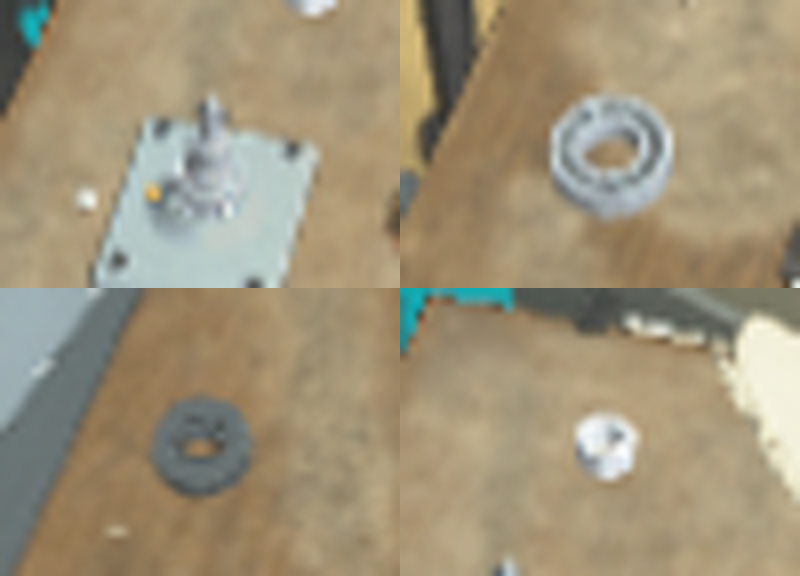

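The scene crop agrees within about 2.5 mm: bearing top at tile (211,147), cap (202,442→154), spacer (606→206,430→142), spindle tip (210,97). I'll average both cameras, check the lamp edge, and plan the first move.

```bash
cat >> h.py <<'E'
def go(x,y,z,yaw,s=None):
    "tool shift to a world pose, tool down"
    if s is None:
        from plant import sensors; s=sensors.get_state()
    Q=R.from_euler("xyz",s["eef_rot"],degrees=True)
    yw=np.radians(s["eef_rot"][2]); c,sn=np.cos(yw),np.sin(yw)
    d=np.array([x,y,z])-s["tcp_pos"]
    dy=(yaw-s["eef_rot"][2]+180)%360-180
    print("tcp",s["tcp_pos"].round(4),"rot",s["eef_rot"].round(2),"j6",s["joints"][5].round(1))
    print("shift",np.round([c*d[0]+sn*d[1], sn*d[0]-c*d[1], -d[2]],4),"spin",round(-np.radians(dy),4))
E
python3 - <<'E'
from h import *
T=load("top0.npy");S=load("scene0.npy")
def px(o,u): return (np.array(u,float)+.5)/8-.5+np.array(o)
def tri(pt,ps):
    A=[];b=[]
    for c,p in((T,pt),(S,ps)):
        d=rays(c,[p])[0];d/=np.linalg.norm(d);M=np.eye(3)-np.outer(d,d);A.append(M);b.append(M@c["eye"])
    return np.linalg.solve(sum(A),sum(b))
for n,a,b,z in(("bear",px((264,196),(200,148)),px((201,236),(211,147)),.015),("cap",px((305,195),(205,146)),px((180,271),(202,154)),.012),("spacer",px((113,209),(195,150)),px((254,139),(206,142)),.016)):
    print(n,"top",w(T,[a],z)[0].round(4),"scene",w(S,[b],z)[0].round(4),"tri",tri(a,b).round(4))
tip=px((241,161),(210,97)); print("tip scene",w(S,[tip],.086))
k=.64
print("ring low",tri(np.array((325,193))*k,np.array((590,320))*k), "ring ctr z.4",w(T,[np.array((330,130))*k,np.array((325,193))*k,np.array((385,235))*k],.4))
for n,p in(("tape",(525,255)),("driverL",(540,320)),("driverR",(615,290)),("caliper",(430,290)),("pick",(485,270)),("tray",(393,357))): print(n,w(T,[np.array(p)*k],.01)[0])
go(.4965,-.164,.10,180)
E
```

```text
bear top [ 0.4954 -0.1639  0.015 ] scene [ 0.4976 -0.1646  0.015 ] tri [ 0.4961 -0.1637  0.0127]
cap top [ 0.4977 -0.3116  0.012 ] scene [ 0.4999 -0.3136  0.012 ] tri [ 0.4981 -0.3121  0.0081]
spacer top [0.4553 0.3737 0.016 ] scene [0.4553 0.3784 0.016 ] tri [0.4562 0.373  0.0204]
tip scene [[0.47945095 0.19178309 0.086     ]]
ring low [0.84979946 0.12169134 0.1504904 ] ring ctr z.4 [[ 0.83352098  0.06765672  0.4       ]
 [ 0.72284714  0.07634893  0.4       ]
 [ 0.64889676 -0.0243652   0.4       ]]
tape [ 0.67497158 -0.33827202  0.01      ]
driverL [ 0.52538927 -0.36771978  0.01      ]
driverR [ 0.59158275 -0.54344479  0.01      ]
caliper [ 0.59738139 -0.11895131  0.01      ]
pick [ 0.6415236  -0.24542309  0.01      ]
tray [ 0.44655276 -0.03269654  0.01      ]
tcp [ 0.2656 -0.6201  0.2447] rot [ 1.7991e+02 -1.0000e-02 -1.5682e+02] j6 -16.5
shift [-0.3918  0.3284  0.1447] spin 0.4046
```

drive_tool([
  {"x":-0.392,"y":0.328,"z":0.05,"spin":0.405,"fingers":1},
  {"x":-0.392,"y":0.328,"z":0.05,"spin":0.405,"fingers":1},
  {"x":-0.392,"y":0.328,"z":0.05,"spin":0.405,"fingers":1},
  {"x":-0.392,"y":0.328,"z":0.08,"spin":0.405,"fingers":1},
  {"x":-0.392,"y":0.328,"z":0.12,"spin":0.405,"fingers":1},
  {"x":-0.392,"y":0.328,"z":0.145,"spin":0.405,"fingers":1},
  {"x":-0.392,"y":0.328,"z":0.145,"spin":0.405,"fingers":1},
  {"x":-0.392,"y":0.328,"z":0.145,"spin":0.405,"fingers":1},
  {"x":-0.392,"y":0.328,"z":0.145,"spin":0.405,"fingers":1},
  {"x":-0.392,"y":0.328,"z":0.145,"spin":0.405,"fingers":1},
], newtons=15)

```text
time_s: 1.35
tcp_pos: [0.497, -0.1624, 0.099]
eef_rot: [180.0, -0.2, -179.8]
contact_force: [-0.7, -0.3, -0.2]
gripper_width: 0.0879
gripper_force: 0.0
```

Run:
```python
from h import *
from plant import cams
go(.4965,-.164,.022,180)
t=[]
for n in("top","scene"):
    c=cams.capture(n); np.save(n+"1.npy",c,allow_pickle=True)
    p=proj(c,[.4965,-.164,.03])[0]; print(n,p)
    x0,y0=int(p[0]-50),int(p[1]-37); print(x0,y0)
    t.append(cv2.resize(np.ascontiguousarray(c["pixels"][y0:y0+75,x0:x0+100,::-1]),None,fx=4,fy=4,interpolation=cv2.INTER_CUBIC))
cv2.imwrite("pics/c3.png",np.hstack(t))
```

```text
tcp [ 0.497  -0.1624  0.099 ] rot [ 1.8000e+02 -1.6000e-01 -1.7982e+02] j6 -93.2
shift [ 0.0005 -0.0016  0.077 ] spin 0.0031
top [288.95075468 213.56726919]
238 176
scene [226.54348411 251.14479567]
176 214
```

View pics/c3.png

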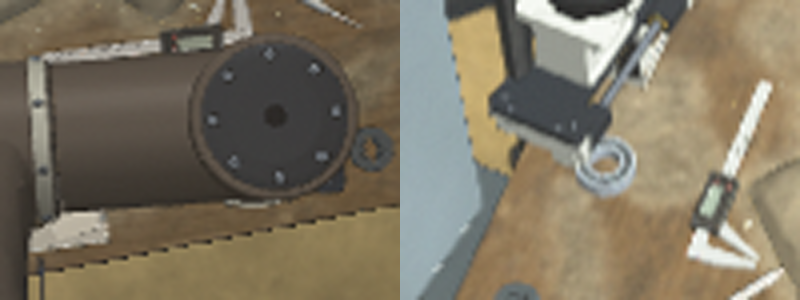

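The scene tile shows the open gripper right above the bearing at (605,165), and the opening leaves enough clearance to go down and grip.

drive_tool([
  {"x":0,"y":-0.0015,"z":0.05,"fingers":1},
  {"x":0,"y":-0.0015,"z":0.077,"fingers":1},
  {"x":0,"y":-0.0015,"z":0.077,"fingers":0},
  {"x":0,"y":-0.0015,"z":0.077,"fingers":-1},
  {"x":0,"y":-0.0015,"z":0.077,"fingers":-1},
  {"x":0,"y":-0.0015,"z":0.077,"fingers":-1},
  {"x":0,"y":-0.0015,"z":0.077,"fingers":-1},
  {"x":0,"y":-0.0015,"z":0.077,"fingers":-1},
], newtons=15)

```text
invalid input
```

Run:
```python
from h import *
from plant import sensors
print(sensors.get_state()["joints"])
go(.479,.190,.135,180)
```

```text
[ 3.20513771e+00  1.47334913e+01 -2.91414574e+01  3.36394379e-03
 -4.61862131e+01 -9.31504655e+01]
tcp [ 0.4968 -0.1643  0.1003] rot [-1.7999e+02 -6.0000e-02 -1.7994e+02] j6 -93.2
shift [ 0.0174  0.3543 -0.0347] spin 0.001
```

drive_tool([
  {"x":0.0,"y":0.0,"z":0.05,"spin":0.0,"fingers":1.0},
  {"x":0.0,"y":0.0,"z":0.078,"spin":0.0,"fingers":1.0},
  {"x":0.0,"y":0.0,"z":0.078,"spin":0.0,"fingers":1.0},
  {"x":0.0,"y":0.0,"z":0.078,"spin":0.0,"fingers":-1.0},
  {"x":0.0,"y":0.0,"z":0.078,"spin":0.0,"fingers":-1.0},
  {"x":0.0,"y":0.0,"z":0.078,"spin":0.0,"fingers":-1.0},
  {"x":0.0,"y":0.0,"z":0.078,"spin":0.0,"fingers":-1.0},
  {"x":0.0,"y":0.0,"z":0.078,"spin":0.0,"fingers":-1.0},
], newtons=15)

```text
time_s: 2.45
tcp_pos: [0.4971, -0.1646, 0.0229]
eef_rot: [-180.0, 0.0, -180.0]
contact_force: [-0.7, 0.5, 3.1]
gripper_width: 0.0502
gripper_force: 15.0
```

drive_tool([
  {"x":0.0,"y":0.0,"z":-0.06,"spin":0.0,"fingers":-1.0},
  {"x":0.018,"y":0.05,"z":-0.115,"spin":0.0,"fingers":-1.0},
  {"x":0.018,"y":0.11,"z":-0.115,"spin":0.0,"fingers":-1.0},
  {"x":0.018,"y":0.17,"z":-0.115,"spin":0.0,"fingers":-1.0},
  {"x":0.018,"y":0.23,"z":-0.115,"spin":0.0,"fingers":-1.0},
  {"x":0.018,"y":0.29,"z":-0.115,"spin":0.0,"fingers":-1.0},
  {"x":0.018,"y":0.335,"z":-0.115,"spin":0.0,"fingers":-1.0},
  {"x":0.018,"y":0.355,"z":-0.115,"spin":0.0,"fingers":-1.0},
  {"x":0.018,"y":0.355,"z":-0.115,"spin":0.0,"fingers":-1.0},
  {"x":0.018,"y":0.355,"z":-0.115,"spin":0.0,"fingers":-1.0},
])

```text
time_s: 3.7
tcp_pos: [0.4787, 0.1895, 0.1373]
eef_rot: [-180.0, -0.0, 180.0]
contact_force: [0.3, -0.7, -0.2]
gripper_width: 0.0502
gripper_force: 15.0
```

Run:
```python
from h import *
from plant import cams
go(.479,.190,.11,180)
c=cams.capture("scene"); np.save("scene2.npy",c,allow_pickle=True)
t=cams.capture("top"); np.save("top2.npy",t,allow_pickle=True)
p=proj(c,[.479,.19,.10])[0]; q=proj(t,[.479,.19,.10])[0]; print(p,q)
crops(c,[p],"pics/a.png",(50,60),8,1); crops(t,[q],"pics/b.png",(50,60),8,1)
cv2.imwrite("pics/c4.png",np.hstack([cv2.imread("pics/a.png"),cv2.imread("pics/b.png")]))
```

```text
tcp [0.4787 0.1895 0.1373] rot [-1.7997e+02 -5.0000e-02  1.7996e+02] j6 -133.5
shift [-0.0003  0.0005  0.0273] spin -0.0007
[266.62878228 170.27977363] [184.28802887 219.39924914]
origin 242 140
origin 159 189
```

View pics/c4.png

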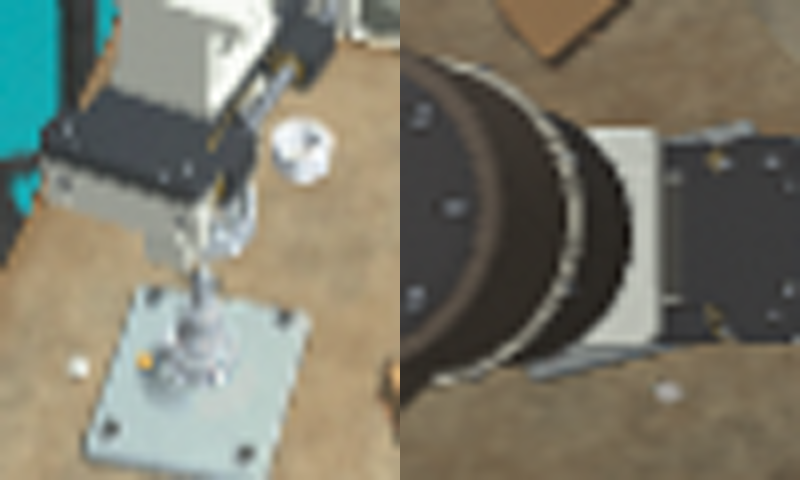

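The scene crop shows the spindle tip at (202,270) centred under the gripper with the bearing held at (235,215). That agrees with (0.479, 0.190). I'll lower past the pin first.

drive_tool([
  {"x":0.0,"y":0.0005,"z":0.025,"spin":0.0,"fingers":-1.0},
  {"x":0.0,"y":0.0005,"z":0.04,"spin":0.0,"fingers":-1.0},
  {"x":0.0,"y":0.0005,"z":0.048,"spin":0.0,"fingers":-1.0},
  {"x":0.0,"y":0.0005,"z":0.048,"spin":0.0,"fingers":-1.0},
])

```text
time_s: 4.3
tcp_pos: [0.4789, 0.1905, 0.0892]
eef_rot: [-180.0, -0.0, 180.0]
contact_force: [0.1, 0.8, -0.5]
gripper_width: 0.0507
gripper_force: 15.0
```

drive_tool([
  {"x":0.0,"y":0.0,"z":0.006,"spin":0.0,"fingers":-1.0},
  {"x":0.0,"y":0.0,"z":0.012,"spin":0.0,"fingers":-1.0},
  {"x":0.0,"y":0.0,"z":0.015,"spin":0.0,"fingers":-1.0},
  {"x":0.0,"y":0.0,"z":0.015,"spin":0.0,"fingers":-1.0},
])

```text
time_s: 4.8
tcp_pos: [0.4791, 0.1908, 0.0744]
eef_rot: [-180.0, -0.0, 180.0]
contact_force: [2.1, -2.3, -2.5]
gripper_width: 0.0506
gripper_force: 15.0
```

drive_tool([
  {"x":0.0,"y":0.0,"z":0.004,"spin":0.0,"fingers":-1.0},
  {"x":0.0,"y":0.0,"z":0.007,"spin":0.0,"fingers":-1.0},
  {"x":0.0,"y":0.0,"z":0.007,"spin":0.0,"fingers":-1.0},
])

```text
time_s: 5.18
tcp_pos: [0.4793, 0.1908, 0.0677]
eef_rot: [-180.0, 0.0, -180.0]
contact_force: [2.7, -3.0, 4.0]
gripper_width: 0.0503
gripper_force: 15.0
```

drive_tool([
  {"x":-0.0007,"y":-0.0008,"z":0.0,"spin":0.0,"fingers":-1.0},
  {"x":-0.0007,"y":-0.0008,"z":0.002,"spin":0.0,"fingers":-1.0},
  {"x":-0.0007,"y":-0.0008,"z":0.003,"spin":0.0,"fingers":-1.0},
])

```text
time_s: 5.55
tcp_pos: [0.4801, 0.1903, 0.0655]
eef_rot: [180.0, 0.0, -180.0]
contact_force: [-2.4, -2.9, 16.2]
gripper_width: 0.0502
gripper_force: 15.1
```

drive_tool([
  {"x":0.0004,"y":-0.0008,"z":-0.001,"spin":0.0,"fingers":-1.0},
  {"x":0.0004,"y":-0.0008,"z":0.0,"spin":0.0,"fingers":-1.0},
  {"x":0.0004,"y":-0.0008,"z":0.0,"spin":0.0,"fingers":-1.0},
])

```text
time_s: 5.92
tcp_pos: [0.4797, 0.1895, 0.0647]
eef_rot: [180.0, 0.0, -180.0]
contact_force: [3.5, -3.1, 2.3]
gripper_width: 0.0501
gripper_force: 15.0
```

drive_tool([
  {"x":-0.0002,"y":-0.0006,"z":0.0005,"spin":0.0,"fingers":-1.0},
  {"x":-0.0002,"y":-0.0006,"z":0.0018,"spin":0.0,"fingers":-1.0},
  {"x":-0.0002,"y":-0.0006,"z":0.0018,"spin":0.0,"fingers":-1.0},
])

```text
time_s: 6.3
tcp_pos: [0.4802, 0.189, 0.0631]
eef_rot: [180.0, 0.1, -180.0]
contact_force: [4.6, -2.3, 5.0]
gripper_width: 0.0501
gripper_force: 15.0
```

drive_tool([
  {"x":0.0,"y":0.0,"z":0.0,"spin":0.0,"fingers":1.0},
  {"x":0.0,"y":0.0,"z":0.0,"spin":0.0,"fingers":1.0},
  {"x":0.0,"y":0.0,"z":0.0,"spin":0.0,"fingers":1.0},
  {"x":0.0,"y":0.0,"z":-0.04,"spin":0.0,"fingers":1.0},
  {"x":0.0,"y":0.0,"z":-0.065,"spin":0.0,"fingers":1.0},
  {"x":0.024,"y":0.062,"z":-0.065,"spin":0.0,"fingers":1.0},
  {"x":0.024,"y":0.124,"z":-0.065,"spin":0.0,"fingers":1.0},
  {"x":0.024,"y":0.186,"z":-0.06,"spin":0.0,"fingers":1.0},
  {"x":0.024,"y":0.186,"z":-0.03,"spin":0.0,"fingers":1.0},
  {"x":0.024,"y":0.186,"z":-0.03,"spin":0.0,"fingers":1.0},
])

```text
time_s: 7.55
tcp_pos: [0.4539, 0.3738, 0.0902]
eef_rot: [-179.7, -0.2, -180.0]
contact_force: [0.2, -1.0, -0.3]
gripper_width: 0.0876
gripper_force: 0.0
```

Run:
```python
from h import *
from plant import cams
go(.4555,.375,.0225,180)
c=cams.capture("scene"); np.save("scene3.npy",c,allow_pickle=True)
t=cams.capture("top"); np.save("top3.npy",t,allow_pickle=True)
a=proj(c,[.4793,.189,.05])[0];b=proj(c,[.4555,.375,.03])[0];q=proj(t,[.4793,.189,.055])[0]; print(a,b,q)
crops(c,[a,b],"pics/a.png",(40,50),8,2); crops(t,[q],"pics/b.png",(20,50),8,1)
cv2.imwrite("pics/c5.png",np.hstack([cv2.imread("pics/a.png"),cv2.imread("pics/b.png")]))
```

```text
tcp [0.4539 0.3738 0.0902] rot [-179.75   -0.2  -179.98] j6 -148.4
shift [-0.0016  0.0012  0.0677] spin 0.0004
[266.18401866 179.77841275] [279.21121699 154.32102655] [186.79111458 219.65887194]
origin 246 155
origin 259 129
origin 177 195
```

View pics/c5.png

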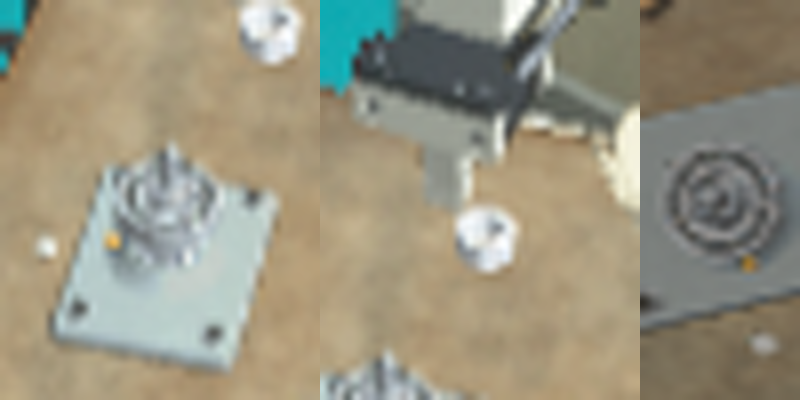

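The bearing sits level on the collar, at (165,205) in the left tile and (722,200) in the top tile. The spacer, at (485,238), is under the gripper.

drive_tool([
  {"x":0.0005,"y":0.0,"z":0.045,"spin":0.0,"fingers":1.0},
  {"x":0.0005,"y":0.0,"z":0.069,"spin":0.0,"fingers":1.0},
  {"x":0.0005,"y":0.0,"z":0.069,"spin":0.0,"fingers":1.0},
  {"x":0.0005,"y":0.0,"z":0.069,"spin":0.0,"fingers":-1.0},
  {"x":0.0005,"y":0.0,"z":0.069,"spin":0.0,"fingers":-1.0},
  {"x":0.0005,"y":0.0,"z":0.069,"spin":0.0,"fingers":-1.0},
  {"x":0.0005,"y":0.0,"z":0.069,"spin":0.0,"fingers":-1.0},
  {"x":0.0005,"y":0.0,"z":0.069,"spin":0.0,"fingers":-1.0},
], newtons=12)

```text
time_s: 8.65
tcp_pos: [0.4551, 0.3748, 0.0239]
eef_rot: [180.0, 0.0, 180.0]
contact_force: [-0.4, 0.9, -0.4]
gripper_width: 0.043
gripper_force: 0.0
```

drive_tool([
  {"x":0.0,"y":0.0,"z":0.001,"spin":0.0,"fingers":-1.0},
  {"x":0.0,"y":0.0,"z":0.001,"spin":0.0,"fingers":-1.0},
  {"x":0.0,"y":0.0,"z":0.001,"spin":0.0,"fingers":-1.0},
  {"x":0.0,"y":0.0,"z":0.001,"spin":0.0,"fingers":-1.0},
])

```text
time_s: 9.15
tcp_pos: [0.455, 0.3747, 0.0226]
eef_rot: [-180.0, -0.0, 180.0]
contact_force: [-0.5, -0.5, -0.2]
gripper_width: 0.0303
gripper_force: 12.0
```

drive_tool([
  {"x":0.0,"y":0.0,"z":-0.06,"spin":0.0,"fingers":-1.0},
  {"x":0.0,"y":-0.02,"z":-0.1,"spin":0.0,"fingers":-1.0},
  {"x":-0.0238,"y":-0.08,"z":-0.1,"spin":0.0,"fingers":-1.0},
  {"x":-0.0238,"y":-0.14,"z":-0.1,"spin":0.0,"fingers":-1.0},
  {"x":-0.0238,"y":-0.178,"z":-0.1,"spin":0.0,"fingers":-1.0},
  {"x":-0.0238,"y":-0.186,"z":-0.1,"spin":0.0,"fingers":-1.0},
  {"x":-0.0238,"y":-0.186,"z":-0.1,"spin":0.0,"fingers":-1.0},
  {"x":-0.0238,"y":-0.186,"z":-0.09,"spin":0.0,"fingers":-1.0},
  {"x":-0.0238,"y":-0.186,"z":-0.09,"spin":0.0,"fingers":-1.0},
])

```text
time_s: 10.28
tcp_pos: [0.4783, 0.1892, 0.1115]
eef_rot: [-179.9, -0.1, -180.0]
contact_force: [0.9, -0.7, -1.3]
gripper_width: 0.031
gripper_force: 12.0
```

drive_tool([
  {"x":0.0,"y":0.0,"z":0.004,"spin":0.0,"fingers":-1.0},
  {"x":0.0,"y":0.0,"z":0.009,"spin":0.0,"fingers":-1.0},
  {"x":0.0,"y":0.0,"z":0.011,"spin":0.0,"fingers":-1.0},
  {"x":0.0,"y":0.0,"z":0.011,"spin":0.0,"fingers":-1.0},
])

```text
time_s: 10.78
tcp_pos: [0.4787, 0.1887, 0.1016]
eef_rot: [-180.0, -0.0, 180.0]
contact_force: [0.4, 0.1, -0.8]
gripper_width: 0.0309
gripper_force: 12.0
```

Bottom is at about 79 mm, level with the pin, with no contact force. I'll go on down.

drive_tool([
  {"x":0.0,"y":0.0,"z":0.005,"spin":0.0,"fingers":-1.0},
  {"x":0.0,"y":0.0,"z":0.01,"spin":0.0,"fingers":-1.0},
  {"x":0.0,"y":0.0,"z":0.016,"spin":0.0,"fingers":-1.0},
  {"x":0.0,"y":0.0,"z":0.016,"spin":0.0,"fingers":-1.0},
])

```text
time_s: 11.28
tcp_pos: [0.4785, 0.1884, 0.0851]
eef_rot: [-180.0, -0.1, 180.0]
contact_force: [0.8, -0.2, -1.2]
gripper_width: 0.031
gripper_force: 12.0
```

drive_tool([
  {"x":0.0,"y":0.0,"z":0.002,"spin":0.0,"fingers":-1.0},
  {"x":0.0,"y":0.0,"z":0.004,"spin":0.0,"fingers":-1.0},
  {"x":0.0,"y":0.0,"z":0.004,"spin":0.0,"fingers":-1.0},
])

```text
time_s: 11.65
tcp_pos: [0.4788, 0.1887, 0.0817]
eef_rot: [-180.0, -0.0, 180.0]
contact_force: [-0.0, 0.4, 0.0]
gripper_width: 0.0308
gripper_force: 12.0
```

Bottom is at 59 mm on the shank, still without force. It seats at 55 mm (TCP 0.0776).

drive_tool([
  {"x":0.0,"y":0.0,"z":0.002,"spin":0.0,"fingers":-1.0},
  {"x":0.0,"y":0.0,"z":0.0038,"spin":0.0,"fingers":-1.0},
  {"x":0.0,"y":0.0,"z":0.0038,"spin":0.0,"fingers":-1.0},
])

```text
time_s: 12.02
tcp_pos: [0.4788, 0.1887, 0.0778]
eef_rot: [-180.0, -0.0, 180.0]
contact_force: [-0.4, 0.2, 0.2]
gripper_width: 0.031
gripper_force: 12.0
```

The spacer is on the bearing without side force, so the spindle axis is at TCP ≈ (0.4788, 0.1887). Releasing it and going for the cap.

drive_tool([
  {"x":0.0,"y":0.0,"z":0.0,"spin":0.0,"fingers":0.4},
  {"x":0.0,"y":0.0,"z":0.0,"spin":0.0,"fingers":0.4},
  {"x":0.0,"y":0.0,"z":0.0,"spin":0.0,"fingers":0.4},
  {"x":0.0,"y":0.0,"z":-0.05,"spin":0.0,"fingers":0.4},
  {"x":0.0,"y":-0.03,"z":-0.075,"spin":0.0,"fingers":0.4},
  {"x":-0.02,"y":-0.09,"z":-0.075,"spin":0.0,"fingers":0.4},
  {"x":-0.02,"y":-0.15,"z":-0.075,"spin":0.0,"fingers":0.4},
  {"x":-0.02,"y":-0.21,"z":-0.075,"spin":0.0,"fingers":0.4},
  {"x":-0.02,"y":-0.27,"z":-0.075,"spin":0.0,"fingers":0.4},
  {"x":-0.02,"y":-0.33,"z":-0.075,"spin":0.0,"fingers":0.4},
])

```text
time_s: 13.28
tcp_pos: [0.4986, -0.1431, 0.1533]
eef_rot: [180.0, 0.0, -180.0]
contact_force: [1.2, 0.6, 0.8]
gripper_width: 0.061
gripper_force: 0.0
```

drive_tool([
  {"x":0.0,"y":-0.06,"z":0.0,"spin":0.0,"fingers":0.4},
  {"x":0.0,"y":-0.12,"z":0.0,"spin":0.0,"fingers":0.4},
  {"x":0.0,"y":-0.165,"z":0.03,"spin":0.0,"fingers":0.4},
  {"x":0.0,"y":-0.17,"z":0.05,"spin":0.0,"fingers":0.4},
  {"x":0.0,"y":-0.17,"z":0.08,"spin":0.0,"fingers":0.4},
  {"x":0.0,"y":-0.17,"z":0.08,"spin":0.0,"fingers":0.4},
])

```text
time_s: 14.02
tcp_pos: [0.4969, -0.311, 0.0709]
eef_rot: [179.9, -0.3, 179.9]
contact_force: [0.6, -0.2, 0.2]
gripper_width: 0.0616
gripper_force: 0.0
```

Run:
```python
from h import *
from plant import cams
go(.4982,-.3125,.0225,180)
c=cams.capture("scene"); np.save("scene4.npy",c,allow_pickle=True)
t=cams.capture("top"); np.save("top4.npy",t,allow_pickle=True)
a=proj(c,[.479,.189,.07])[0];b=proj(c,[.498,-.3125,.02])[0];q=proj(t,[.479,.189,.078])[0]; print(a,b,q)
for n,C,p,s in(("a",c,a,(22,30)),("b",c,b,(36,30)),("d",t,q,(22,30))): crops(C,[p],f"pics/{n}.png",s,10,1)
cv2.imwrite("pics/c6.png",np.hstack([cv2.imread(f"pics/{n}.png") for n in "abd"]))
```

```text
tcp [ 0.4969 -0.311   0.0709] rot [179.92  -0.26 179.94] j6 -77.1
shift [-0.0013 -0.0015  0.0484] spin -0.0011
[266.27429441 176.08316145] [204.26535235 288.02955377] [185.68225814 219.56990593]
origin 255 161
origin 186 273
origin 175 205
```

View pics/c6.png

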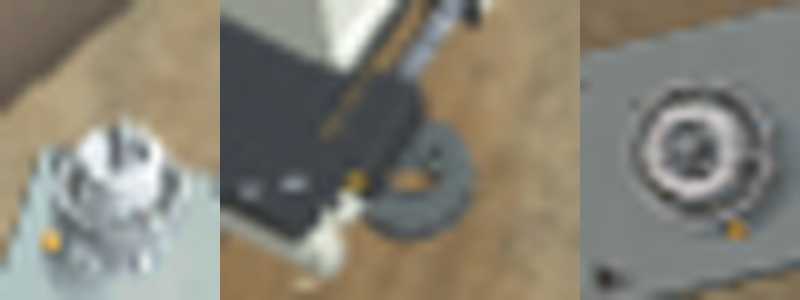

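Spacer and bearing sit correctly: spacer at (120,160) in the left tile, (690,150) in the top tile. The cap at (415,180) is under the fingers.

drive_tool([
  {"x":0.0,"y":0.0,"z":0.03,"spin":0.0,"fingers":0.4},
  {"x":0.0,"y":0.0,"z":0.048,"spin":0.0,"fingers":0.4},
  {"x":0.0,"y":0.0,"z":0.048,"spin":0.0,"fingers":-1.0},
  {"x":0.0,"y":0.0,"z":0.048,"spin":0.0,"fingers":-1.0},
  {"x":0.0,"y":0.0,"z":0.048,"spin":0.0,"fingers":-1.0},
  {"x":0.0,"y":0.0,"z":0.048,"spin":0.0,"fingers":-1.0},
], newtons=6)

```text
time_s: 14.88
tcp_pos: [0.4998, -0.3115, 0.0264]
eef_rot: [-180.0, 0.1, -180.0]
contact_force: [0.3, 1.6, 6.5]
gripper_width: 0.0384
gripper_force: 6.0
```

drive_tool([
  {"x":0.0,"y":0.0,"z":0.0,"spin":0.0,"fingers":0.4},
  {"x":0.0,"y":0.0,"z":0.0,"spin":0.0,"fingers":0.4},
  {"x":0.0,"y":0.0,"z":-0.04,"spin":-0.18,"fingers":0.4},
  {"x":0.0,"y":0.0,"z":-0.04,"spin":-0.36,"fingers":0.4},
  {"x":0.0,"y":0.0,"z":-0.04,"spin":-0.72,"fingers":0.4},
  {"x":0.0,"y":0.0,"z":-0.04,"spin":-1.571,"fingers":0.4},
  {"x":0.0,"y":0.0,"z":-0.04,"spin":-1.571,"fingers":0.4},
  {"x":0.0,"y":0.0,"z":-0.04,"spin":-1.571,"fingers":0.4},
  {"x":0.0,"y":0.0,"z":-0.04,"spin":-1.571,"fingers":0.4},
  {"x":0.0,"y":0.0,"z":-0.04,"spin":-1.571,"fingers":0.4},
])

```text
time_s: 16.12
tcp_pos: [0.4984, -0.3112, 0.0647]
eef_rot: [180.0, 0.0, -94.6]
contact_force: [0.9, 0.6, -0.9]
gripper_width: 0.061
gripper_force: 0.0
```

drive_tool([
  {"x":0.0,"y":0.0,"z":0.0,"spin":-0.07,"fingers":0.4},
  {"x":0.0,"y":0.0,"z":0.0,"spin":-0.07,"fingers":0.4},
])

```text
time_s: 16.38
tcp_pos: [0.4985, -0.3112, 0.0647]
eef_rot: [180.0, 0.0, -91.0]
contact_force: [0.9, -0.1, -0.5]
gripper_width: 0.0613
gripper_force: 0.0
```

Run:
```python
from h import *
from plant import sensors
go(.4995,-.312,.0225,-90); print(sensors.get_state()["contact_force"])
T=load("top0.npy"); im=T["pixels"].astype(float)
# cap bore: brown-ness (red-blue) inside rim
u0,v0=305+25.5-.5,195+18.3-.5
Y,X=np.mgrid[0:384,0:512]; m=np.hypot(X-u0,Y-v0)<4.3
g=np.clip(im[...,0]-im[...,2],0,None)*m
print(g[int(v0)-4:int(v0)+6,int(u0)-4:int(u0)+6].round())
s=g.sum(); cx,cy=(g*X).sum()/s,(g*Y).sum()/s
C=np.array([[(g*(X-cx)**2).sum(),(g*(X-cx)*(Y-cy)).sum()],[0,(g*(Y-cy)**2).sum()]])/s
C[1,0]=C[0,1]; ev,V=np.linalg.eigh(C); d=V[:,1]; print(cx,cy,ev)
a=w(T,[[cx-4*d[0],cy-4*d[1]],[cx+4*d[0],cy+4*d[1]]],.01); q=a[1]-a[0]
print("slot deg",np.degrees(np.arctan2(q[1],q[0]))%180)
```

```text
tcp [ 0.4985 -0.3112  0.0647] rot [ 1.7997e+02  1.0000e-02 -9.0960e+01] j6 12.0
shift [ 0.0008 -0.0011  0.0422] spin -0.0168
[ 0.86269116 -0.08690657 -0.52875608]
[[ 0.  0.  0.  0.  0.  0.  0.  0.  0.  0.]
 [ 0.  0.  1.  0.  0.  1.  0.  0.  0.  0.]
 [ 0.  1.  0. 14. 21.  0.  0.  1.  0.  0.]
 [ 0.  0.  0. 16. 47.  0.  0.  0.  0.  0.]
 [ 1.  3.  5. 38. 49. 45.  1.  1.  0.  0.]
 [ 0.  0.  0. 25. 49. 46.  9.  1.  1.  0.]
 [ 0.  0.  6. 26. 49. 44.  0.  1.  0.  0.]
 [ 0.  0.  1.  3. 22. 32.  0.  1.  0.  0.]
 [ 0.  0.  0.  0.  2. 20.  0.  0.  0.  0.]
 [ 0.  0.  0.  0.  1.  0.  0.  0.  0.  0.]]
330.1078767123288 212.87328767123287 [0.77046464 2.37136251]
slot deg 12.922842489760967
```

drive_tool([
  {"x":0.0,"y":0.0,"z":0.02,"spin":0.0,"fingers":0.4},
  {"x":0.0,"y":0.0,"z":0.041,"spin":0.0,"fingers":0.4},
  {"x":0.0,"y":0.0,"z":0.041,"spin":0.0,"fingers":-1.0},
  {"x":0.0,"y":0.0,"z":0.041,"spin":0.0,"fingers":-1.0},
  {"x":0.0,"y":0.0,"z":0.041,"spin":0.0,"fingers":-1.0},
  {"x":0.0,"y":0.0,"z":0.041,"spin":0.0,"fingers":-1.0},
], newtons=28)

```text
time_s: 17.12
tcp_pos: [0.4993, -0.3114, 0.0248]
eef_rot: [-179.9, -0.0, -90.9]
contact_force: [-0.5, -0.8, 3.0]
gripper_width: 0.0376
gripper_force: 28.0
```

drive_tool([
  {"x":0.0,"y":0.0,"z":-0.06,"spin":0.0,"fingers":-1.0},
  {"x":-0.03,"y":0.0,"z":-0.11,"spin":0.0,"fingers":-1.0},
  {"x":-0.09,"y":0.0,"z":-0.12,"spin":0.0,"fingers":-1.0},
  {"x":-0.15,"y":0.0,"z":-0.12,"spin":0.0,"fingers":-1.0},
  {"x":-0.21,"y":0.01,"z":-0.12,"spin":0.0,"fingers":-1.0},
  {"x":-0.27,"y":0.01,"z":-0.12,"spin":0.0,"fingers":-1.0},
  {"x":-0.33,"y":0.02,"z":-0.12,"spin":0.0,"fingers":-1.0},
  {"x":-0.39,"y":0.028,"z":-0.12,"spin":0.0,"fingers":-1.0},
  {"x":-0.45,"y":0.028,"z":-0.12,"spin":0.0,"fingers":-1.0},
  {"x":-0.49,"y":0.028,"z":-0.11,"spin":0.0,"fingers":-1.0},
])

```text
time_s: 18.38
tcp_pos: [0.4788, 0.1822, 0.1351]
eef_rot: [-179.9, 0.1, -90.8]
contact_force: [1.0, -0.9, 0.2]
gripper_width: 0.0376
gripper_force: 28.0
```

drive_tool([
  {"x":-0.0097,"y":0.0,"z":0.0,"spin":0.0,"fingers":-1.0},
  {"x":-0.0097,"y":0.0,"z":0.0,"spin":0.0,"fingers":-1.0},
  {"x":-0.0097,"y":0.0,"z":0.0,"spin":0.0,"fingers":-1.0},
  {"x":-0.0097,"y":0.0,"z":0.0,"spin":0.0,"fingers":-1.0},
])

```text
time_s: 18.88
tcp_pos: [0.4788, 0.1879, 0.1343]
eef_rot: [-180.0, 0.0, -91.0]
contact_force: [-1.0, -0.6, -0.1]
gripper_width: 0.0376
gripper_force: 28.0
```

Run:
```python
from h import *
go(.4788,.1887,.115,-90.9)
```

```text
tcp [0.4788 0.1879 0.1343] rot [-1.7999e+02  2.0000e-02 -9.0990e+01] j6 -44.3
shift [-0.0008  0.      0.0193] spin -0.0016
```

drive_tool([
  {"x":-0.0008,"y":0.0,"z":0.012,"spin":0.0,"fingers":-1.0},
  {"x":-0.0008,"y":0.0,"z":0.021,"spin":0.0,"fingers":-1.0},
  {"x":-0.0008,"y":0.0,"z":0.026,"spin":0.0,"fingers":-1.0},
  {"x":-0.0008,"y":0.0,"z":0.026,"spin":0.0,"fingers":-1.0},
])

```text
time_s: 19.38
tcp_pos: [0.479, 0.1893, 0.1076]
eef_rot: [180.0, -0.1, -90.9]
contact_force: [3.8, -2.8, 0.4]
gripper_width: 0.0377
gripper_force: 28.0
```

drive_tool([
  {"x":0.0004,"y":-0.0005,"z":0.0,"spin":0.0,"fingers":-1.0},
  {"x":0.0004,"y":-0.0005,"z":0.001,"spin":0.0,"fingers":-1.0},
  {"x":0.0004,"y":-0.0005,"z":0.002,"spin":0.0,"fingers":-1.0},
  {"x":0.0004,"y":-0.0005,"z":0.002,"spin":0.0,"fingers":-1.0},
])

```text
time_s: 19.88
tcp_pos: [0.4796, 0.1893, 0.106]
eef_rot: [-180.0, 0.0, -90.9]
contact_force: [3.8, -3.2, -1.1]
gripper_width: 0.0375
gripper_force: 28.0
```

drive_tool([
  {"x":0.0006,"y":-0.0005,"z":0.0,"spin":0.0,"fingers":-1.0},
  {"x":0.0006,"y":-0.0005,"z":0.0,"spin":0.0,"fingers":-1.0},
  {"x":0.0006,"y":-0.0005,"z":0.001,"spin":0.0,"fingers":-1.0},
  {"x":0.0006,"y":-0.0005,"z":0.001,"spin":0.0,"fingers":-1.0},
])

```text
time_s: 20.38
tcp_pos: [0.4798, 0.1887, 0.1051]
eef_rot: [-180.0, 0.0, -90.9]
contact_force: [2.4, -0.4, 2.7]
gripper_width: 0.0379
gripper_force: 28.0
```

The cap rests on the pin (foot ≈ 81.4 mm) with light force. Before sweeping, I'll use the earlier pictures to judge the pin angle.

Run:
```python
from h import *
ax=np.array([.4793,.1893])
t=[]
for n in("scene0","scene2","top0","top3"):
    c=load(n+".npy"); p=proj(c,[*ax,.0795])[0]; x0,y0=np.round(p-[8,7]).astype(int)
    t.append(cv2.resize(np.ascontiguousarray(c["pixels"][y0:y0+14,x0:x0+16,::-1]),None,fx=20,fy=20,interpolation=cv2.INTER_CUBIC))
    print(n,(p-[x0,y0]+.5)*20-.5, "bench dirs px for pin angle:",{a:((proj(c,[*(ax+.0095*np.array([np.cos(np.radians(a)),np.sin(np.radians(a))])),.0795])[0]-p)*20).round(0).tolist() for a in(-50,-25,0,25,50,75)})
cv2.imwrite("pics/c7.png",np.vstack([np.hstack(t[:2]),np.hstack(t[2:])]))
```

```text
scene0 [178.57786169 155.30249728] bench dirs px for pin angle: {-50: [13.0, 33.0], -25: [32.0, 27.0], 0: [45.0, 15.0], 25: [49.0, 1.0], 50: [44.0, -13.0], 75: [31.0, -25.0]}
scene2 [178.57786169 155.30249728] bench dirs px for pin angle: {-50: [13.0, 33.0], -25: [32.0, 27.0], 0: [45.0, 15.0], 25: [49.0, 1.0], 50: [44.0, -13.0], 75: [31.0, -25.0]}
top0 [159.90421475 158.9070722 ] bench dirs px for pin angle: {-50: [43.0, -37.0], -25: [24.0, -51.0], 0: [-0.0, -56.0], 25: [-24.0, -51.0], 50: [-43.0, -36.0], 75: [-54.0, -14.0]}
top3 [159.90421475 158.9070722 ] bench dirs px for pin angle: {-50: [43.0, -37.0], -25: [24.0, -51.0], 0: [-0.0, -56.0], 25: [-24.0, -51.0], 50: [-43.0, -36.0], 75: [-54.0, -14.0]}
```

View pics/c7.png

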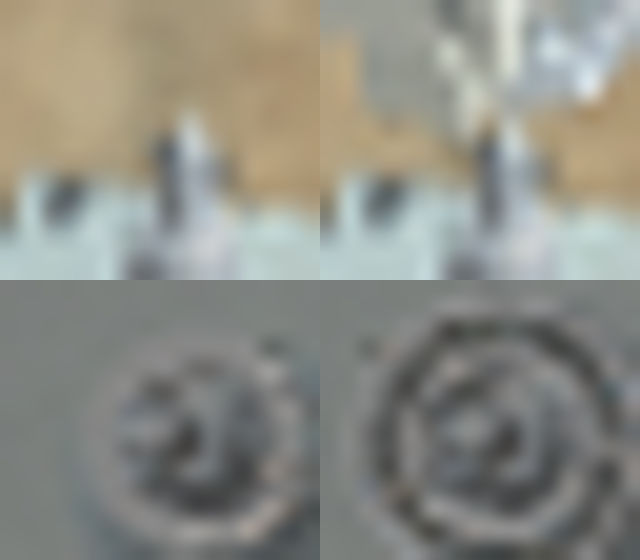

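In the scene tile the pin shows as a stub to the right at (222,165), a little below the neck's middle. That suggests an angle around −25° to −40° in world. I'll sweep the cap that way (spin +) under light pressure.

drive_tool([
  {"x":0.0,"y":-0.0002,"z":0.0002,"spin":0.15,"fingers":-1.0},
  {"x":0.0,"y":-0.0002,"z":0.0002,"spin":0.3,"fingers":-1.0},
  {"x":0.0,"y":-0.0002,"z":0.0003,"spin":0.4,"fingers":-1.0},
  {"x":0.0,"y":-0.0002,"z":0.0003,"spin":0.4,"fingers":-1.0},
], newtons=18)

```text
time_s: 20.88
tcp_pos: [0.4796, 0.1887, 0.1045]
eef_rot: [180.0, -0.0, -113.8]
contact_force: [0.5, 0.8, -0.6]
gripper_width: 0.0381
gripper_force: 18.0
```

drive_tool([
  {"x":0.0,"y":0.0,"z":0.0007,"spin":0.0,"fingers":-1.0},
  {"x":0.0,"y":0.0,"z":0.0007,"spin":0.0,"fingers":-1.0},
])

```text
time_s: 21.12
tcp_pos: [0.4798, 0.1886, 0.104]
eef_rot: [180.0, -0.0, -113.8]
contact_force: [0.3, 1.2, 2.2]
gripper_width: 0.0384
gripper_force: 18.0
```

drive_tool([
  {"x":0.0,"y":0.0,"z":0.0005,"spin":0.06,"fingers":-1.0},
  {"x":0.0,"y":0.0,"z":0.0005,"spin":0.12,"fingers":-1.0},
  {"x":0.0,"y":0.0,"z":0.0005,"spin":0.12,"fingers":-1.0},
])

```text
time_s: 21.5
tcp_pos: [0.4799, 0.1888, 0.1038]
eef_rot: [180.0, 0.0, -120.7]
contact_force: [-1.8, 0.6, 5.2]
gripper_width: 0.0384
gripper_force: 18.0
```

drive_tool([
  {"x":0.0,"y":0.0,"z":0.0002,"spin":0.06,"fingers":-1.0},
  {"x":0.0,"y":0.0,"z":0.0002,"spin":0.12,"fingers":-1.0},
  {"x":0.0,"y":0.0,"z":0.0002,"spin":0.12,"fingers":-1.0},
])

```text
time_s: 21.88
tcp_pos: [0.4792, 0.1882, 0.1039]
eef_rot: [180.0, -0.1, -127.6]
contact_force: [-4.8, -2.2, 12.7]
gripper_width: 0.0383
gripper_force: 18.0
```

drive_tool([
  {"x":0.0,"y":0.0,"z":-0.0003,"spin":0.06,"fingers":-1.0},
  {"x":0.0,"y":0.0,"z":-0.0003,"spin":0.12,"fingers":-1.0},
  {"x":0.0,"y":0.0,"z":-0.0002,"spin":0.12,"fingers":-1.0},
])

```text
time_s: 22.25
tcp_pos: [0.4791, 0.1882, 0.1041]
eef_rot: [180.0, -0.1, -134.4]
contact_force: [-6.5, -1.0, 13.0]
gripper_width: 0.0383
gripper_force: 18.0
```

drive_tool([
  {"x":0.0004,"y":0.0003,"z":-0.0003,"spin":0.0,"fingers":-1.0},
  {"x":0.0004,"y":0.0003,"z":-0.0003,"spin":0.06,"fingers":-1.0},
  {"x":0.0004,"y":0.0003,"z":-0.0003,"spin":0.09,"fingers":-1.0},
])

```text
time_s: 22.62
tcp_pos: [0.479, 0.1886, 0.1043]
eef_rot: [180.0, -0.0, -139.6]
contact_force: [-5.9, 0.6, 9.0]
gripper_width: 0.0383
gripper_force: 18.0
```

Run:
```python
from plant import sensors
for i in range(1):
    s=sensors.get_state(); print(s["tcp_pos"],s["contact_force"],s["moment"],s["gripper_width"],s["joints"].round(1))
```

```text
[0.47898571 0.18857624 0.10431293] [-5.91276929  0.57288975  9.00146179] [0.62786899 1.79174254 0.13970828] 0.03825513444115109 [ 43.3  13.7 -29.9  -0.  -46.4 -93. ]
```

drive_tool([
  {"x":0.0004,"y":0.0003,"z":-0.0003,"spin":0.05,"fingers":-1.0},
  {"x":0.0004,"y":0.0003,"z":-0.0003,"spin":0.1,"fingers":-1.0},
  {"x":0.0004,"y":0.0003,"z":-0.0003,"spin":0.1,"fingers":-1.0},
])

```text
time_s: 23.0
tcp_pos: [0.4789, 0.1888, 0.1046]
eef_rot: [180.0, 0.0, -145.3]
contact_force: [-0.9, 0.7, 6.1]
gripper_width: 0.0382
gripper_force: 18.0
```

drive_tool([
  {"x":0.0,"y":0.0,"z":0.0,"spin":0.05,"fingers":-1.0},
  {"x":0.0,"y":0.0,"z":0.0,"spin":0.1,"fingers":-1.0},
  {"x":0.0,"y":0.0,"z":0.0,"spin":0.15,"fingers":-1.0},
  {"x":0.0,"y":0.0,"z":0.0,"spin":0.15,"fingers":-1.0},
])

```text
time_s: 23.5
tcp_pos: [0.4791, 0.1886, 0.1046]
eef_rot: [-180.0, 0.0, -153.9]
contact_force: [-1.2, 0.2, 7.2]
gripper_width: 0.0383
gripper_force: 18.0
```

drive_tool([
  {"x":0.0,"y":0.0,"z":0.0,"spin":0.05,"fingers":-1.0},
  {"x":0.0,"y":0.0,"z":0.0,"spin":0.1,"fingers":-1.0},
  {"x":0.0,"y":0.0,"z":0.0,"spin":0.15,"fingers":-1.0},
  {"x":0.0,"y":0.0,"z":0.0,"spin":0.2,"fingers":-1.0},
  {"x":0.0,"y":0.0,"z":0.0,"spin":0.25,"fingers":-1.0},
  {"x":0.0,"y":0.0,"z":0.0,"spin":0.25,"fingers":-1.0},
])

```text
time_s: 24.25
tcp_pos: [0.4801, 0.189, 0.1053]
eef_rot: [180.0, 0.2, -168.2]
contact_force: [1.0, -0.9, 9.0]
gripper_width: 0.0382
gripper_force: 18.0
```

Run:
```python
from h import *
from plant import sensors, cams
s=sensors.get_state(); print(s["tcp_pos"],s["contact_force"],s["moment"])
c=cams.capture("scene"); np.save("scene5.npy",c,allow_pickle=True)
t=cams.capture("top"); np.save("top5.npy",t,allow_pickle=True)
p=proj(c,[.4793,.189,.085])[0]; crops(c,[p],"pics/c8.png",(40,40),15,1)
```

```text
[0.48008946 0.18898032 0.10532773] [ 0.9999898  -0.87672847  9.00806415] [-0.32038226 -0.44628453  0.06125839]
origin 246 153
```

View pics/c8.png

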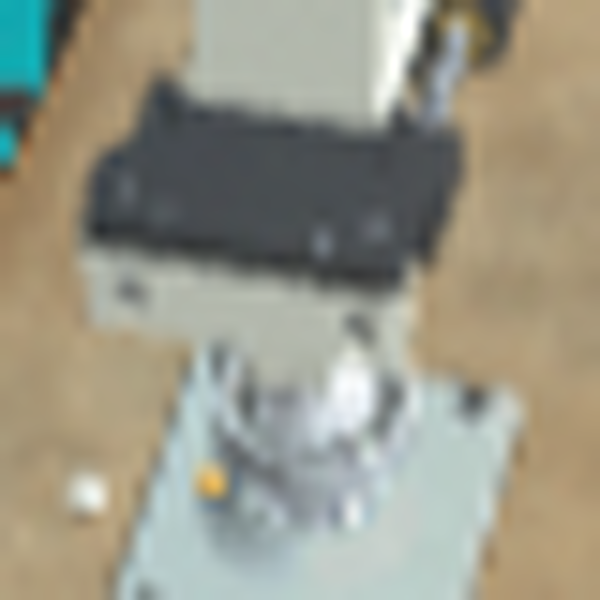

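The hand hides the cap in this picture (finger at (280,350)), so this goes by feel. The contact was about 1 mm lower between yaw −114 and −121, then side force and torque built up, so the pin was probably catching the slot there. I'll lift slightly, turn back and try there.

drive_tool([
  {"x":0.0,"y":0.0,"z":-0.0025,"spin":0.0,"fingers":-1.0},
  {"x":0.0,"y":0.0,"z":-0.0025,"spin":-0.18,"fingers":-1.0},
  {"x":0.0,"y":0.0,"z":-0.0025,"spin":-0.36,"fingers":-1.0},
  {"x":0.0,"y":0.0,"z":-0.0025,"spin":-0.54,"fingers":-1.0},
  {"x":0.0,"y":0.0,"z":-0.0025,"spin":-0.72,"fingers":-1.0},
  {"x":0.0,"y":0.0,"z":-0.0025,"spin":-0.89,"fingers":-1.0},
  {"x":0.0,"y":0.0,"z":-0.0025,"spin":-0.89,"fingers":-1.0},
  {"x":0.0,"y":0.0,"z":-0.0025,"spin":-0.89,"fingers":-1.0},
])

```text
time_s: 25.35
tcp_pos: [0.4789, 0.1885, 0.1065]
eef_rot: [180.0, -0.0, -117.5]
contact_force: [2.1, -0.3, -1.8]
gripper_width: 0.0384
gripper_force: 18.0
```

Run:
```python
from h import *
from plant import sensors
s=sensors.get_state(); print(s["contact_force"],s["moment"])
go(.4797,.1887,.104,-117)
```

```text
[ 2.10731299 -0.32822017 -1.76578644] [-0.09958881 -1.0040602  -0.02165053]
tcp [0.4789 0.1885 0.1065] rot [ 180.     -0.   -117.48] j6 -70.8
shift [-0.0005 -0.0006  0.0025] spin -0.0083
```

drive_tool([
  {"x":-0.0002,"y":-0.0004,"z":0.001,"spin":0.0,"fingers":-1.0},
  {"x":-0.0002,"y":-0.0004,"z":0.002,"spin":0.0,"fingers":-1.0},
  {"x":-0.0002,"y":-0.0004,"z":0.0025,"spin":0.0,"fingers":-1.0},
  {"x":-0.0002,"y":-0.0004,"z":0.0025,"spin":0.0,"fingers":-1.0},
])

```text
time_s: 25.85
tcp_pos: [0.4795, 0.1886, 0.1044]
eef_rot: [-180.0, 0.0, -117.3]
contact_force: [0.5, 0.0, 5.8]
gripper_width: 0.038
gripper_force: 18.0
```

drive_tool([
  {"x":0.0,"y":0.0,"z":0.0001,"spin":0.06,"fingers":-1.0},
  {"x":0.0,"y":0.0,"z":0.0001,"spin":0.12,"fingers":-1.0},
  {"x":0.0,"y":0.0,"z":0.0001,"spin":0.18,"fingers":-1.0},
  {"x":0.0,"y":0.0,"z":0.0001,"spin":0.18,"fingers":-1.0},
], newtons=10)

```text
time_s: 26.35
tcp_pos: [0.4795, 0.1887, 0.1046]
eef_rot: [-180.0, 0.0, -127.6]
contact_force: [-1.2, -0.2, 8.4]
gripper_width: 0.0387
gripper_force: 10.0
```

```bash
cat > st.py <<'E'
from plant import sensors
s=sensors.get_state(); print(s["tcp_pos"].round(4),s["eef_rot"][2].round(1),s["contact_force"].round(1),s["moment"].round(2))
E
python3 st.py
```

```text
[0.4795 0.1887 0.1046] -127.6 [-1.2 -0.2  8.4] [-0.02  0.42  0.09]
```

drive_tool([
  {"x":0.0,"y":0.0,"z":0.0,"spin":0.06,"fingers":-1.0},
  {"x":0.0,"y":0.0,"z":0.0,"spin":0.12,"fingers":-1.0},
  {"x":0.0,"y":0.0,"z":0.0,"spin":0.18,"fingers":-1.0},
  {"x":0.0,"y":0.0,"z":0.0,"spin":0.24,"fingers":-1.0},
  {"x":0.0,"y":0.0,"z":0.0,"spin":0.24,"fingers":-1.0},
])

```text
time_s: 26.98
tcp_pos: [0.4796, 0.1888, 0.1049]
eef_rot: [-180.0, 0.1, -141.4]
contact_force: [-1.0, -0.3, 11.1]
gripper_width: 0.0386
gripper_force: 10.0
```

```bash
python3 st.py
```

```text
[0.4796 0.1888 0.1049] -141.4 [-1.  -0.3 11.1] [-0.01  0.71  0.05]
```

drive_tool([
  {"x":0.0,"y":0.0,"z":-0.0002,"spin":0.05,"fingers":-1.0},
  {"x":0.0,"y":0.0,"z":-0.0002,"spin":0.1,"fingers":-1.0},
  {"x":0.0,"y":0.0,"z":-0.0002,"spin":0.15,"fingers":-1.0},
  {"x":0.0,"y":0.0,"z":-0.0002,"spin":0.2,"fingers":-1.0},
  {"x":0.0,"y":0.0,"z":-0.0002,"spin":0.25,"fingers":-1.0},
  {"x":0.0,"y":0.0,"z":-0.0002,"spin":0.25,"fingers":-1.0},
])

```text
time_s: 27.72
tcp_pos: [0.4797, 0.1887, 0.105]
eef_rot: [-180.0, 0.1, -155.7]
contact_force: [-0.3, -0.8, 9.5]
gripper_width: 0.0386
gripper_force: 10.0
```

```bash
python3 st.py
```

```text
[0.4797 0.1887 0.105 ] -155.7 [-0.3 -0.8  9.5] [-0.34  0.24  0.02]
```

drive_tool([
  {"x":0.0,"y":0.0,"z":0.0,"spin":-0.08,"fingers":-1.0},
  {"x":0.0,"y":0.0,"z":0.0,"spin":-0.16,"fingers":-1.0},
  {"x":0.0,"y":0.0,"z":0.0,"spin":-0.24,"fingers":-1.0},
  {"x":0.0,"y":0.0,"z":0.0,"spin":-0.32,"fingers":-1.0},
  {"x":0.0,"y":0.0,"z":0.0001,"spin":-0.4,"fingers":-1.0},
  {"x":0.0,"y":0.0,"z":0.0002,"spin":-0.48,"fingers":-1.0},
  {"x":0.0,"y":0.0,"z":0.0003,"spin":-0.56,"fingers":-1.0},
  {"x":0.0,"y":0.0,"z":0.0004,"spin":-0.64,"fingers":-1.0},
  {"x":0.0,"y":0.0,"z":0.0004,"spin":-0.64,"fingers":-1.0},
])

```text
time_s: 28.85
tcp_pos: [0.4795, 0.1886, 0.1042]
eef_rot: [-180.0, 0.0, -118.9]
contact_force: [0.7, -0.5, 6.3]
gripper_width: 0.0387
gripper_force: 10.0
```

```bash
python3 st.py
```

```text
[0.4795 0.1886 0.1042] -118.9 [ 0.7 -0.5  6.3] [-0.09  0.   -0.02]
```

drive_tool([
  {"x":0.0,"y":0.0,"z":0.0,"spin":-0.06,"fingers":-1.0},
  {"x":0.0,"y":0.0,"z":0.0001,"spin":-0.12,"fingers":-1.0},
  {"x":0.0,"y":0.0,"z":0.0002,"spin":-0.18,"fingers":-1.0},
  {"x":0.0,"y":0.0,"z":0.0003,"spin":-0.24,"fingers":-1.0},
  {"x":0.0,"y":0.0,"z":0.0003,"spin":-0.3,"fingers":-1.0},
  {"x":0.0,"y":0.0,"z":0.0003,"spin":-0.3,"fingers":-1.0},
])

```text
time_s: 29.6
tcp_pos: [0.4795, 0.1883, 0.1033]
eef_rot: [-180.0, -0.0, -101.8]
contact_force: [3.2, -1.6, -0.1]
gripper_width: 0.0388
gripper_force: 10.0
```

```bash
python3 st.py
```

```text
[0.4795 0.1883 0.1033] -101.8 [ 3.2 -1.6 -0.1] [-0.56 -1.24 -0.03]
```

The force fell to zero and the height dropped, so the slot is on the pin. Feeding down gently.

drive_tool([
  {"x":0.0,"y":0.0,"z":0.001,"spin":0.0,"fingers":-1.0},
  {"x":0.0,"y":0.0,"z":0.002,"spin":0.0,"fingers":-1.0},
  {"x":0.0,"y":0.0,"z":0.002,"spin":0.0,"fingers":-1.0},
])

```text
time_s: 29.98
tcp_pos: [0.4795, 0.1885, 0.1015]
eef_rot: [-180.0, 0.0, -101.8]
contact_force: [4.3, -1.5, 0.2]
gripper_width: 0.0387
gripper_force: 10.0
```

```bash
python3 st.py
```

```text
[0.4795 0.1885 0.1015] -101.8 [ 4.3 -1.5  0.2] [-0.55 -1.4   0.02]
```

drive_tool([
  {"x":0.0001,"y":-0.0003,"z":0.0015,"spin":0.0,"fingers":-1.0},
  {"x":0.0001,"y":-0.0003,"z":0.003,"spin":0.0,"fingers":-1.0},
  {"x":0.0001,"y":-0.0003,"z":0.005,"spin":0.0,"fingers":-1.0},
  {"x":0.0001,"y":-0.0003,"z":0.006,"spin":0.0,"fingers":-1.0},
  {"x":0.0001,"y":-0.0003,"z":0.006,"spin":0.0,"fingers":-1.0},
])

```text
time_s: 30.6
tcp_pos: [0.4797, 0.1885, 0.0955]
eef_rot: [-180.0, 0.0, -101.8]
contact_force: [2.3, -0.5, 3.2]
gripper_width: 0.0389
gripper_force: 10.0
```

```bash
python3 st.py
```

```text
[0.4797 0.1885 0.0955] -101.8 [ 2.3 -0.5  3.2] [-0.02 -0.73 -0.04]
```

drive_tool([
  {"x":0.0,"y":-0.0002,"z":0.0,"spin":0.0,"fingers":-1.0},
  {"x":0.0,"y":-0.0002,"z":0.001,"spin":0.0,"fingers":-1.0},
  {"x":0.0,"y":-0.0002,"z":0.0025,"spin":0.0,"fingers":-1.0},
  {"x":0.0,"y":-0.0002,"z":0.004,"spin":0.0,"fingers":-1.0},
  {"x":0.0,"y":-0.0002,"z":0.004,"spin":0.0,"fingers":-1.0},
], newtons=28)

```text
time_s: 31.22
tcp_pos: [0.4798, 0.1884, 0.0918]
eef_rot: [180.0, 0.0, -101.8]
contact_force: [-1.4, 0.5, 7.3]
gripper_width: 0.0379
gripper_force: 28.0
```

```bash
python3 st.py
```

```text
[0.4798 0.1884 0.0918] -101.8 [-1.4  0.5  7.3] [ 0.23  0.41 -0.01]
```

drive_tool([
  {"x":0.0,"y":0.0,"z":0.0015,"spin":0.0,"fingers":-1.0},
  {"x":0.0,"y":0.0,"z":0.003,"spin":0.0,"fingers":-1.0},
  {"x":0.0,"y":0.0,"z":0.0045,"spin":0.0,"fingers":-1.0},
  {"x":0.0,"y":0.0,"z":0.006,"spin":0.0,"fingers":-1.0},
  {"x":0.0,"y":0.0,"z":0.006,"spin":0.0,"fingers":-1.0},
])

```text
time_s: 31.85
tcp_pos: [0.48, 0.1886, 0.0872]
eef_rot: [-180.0, 0.0, -101.8]
contact_force: [-5.6, -0.7, 22.7]
gripper_width: 0.0374
gripper_force: 28.0
```

```bash
python3 st.py
```

```text
[0.48   0.1886 0.0872] -101.8 [-5.6 -0.7 22.7] [-0.   2.6 -0. ]
```

drive_tool([
  {"x":0.0001,"y":0.0003,"z":-0.0003,"spin":0.0,"fingers":-1.0},
  {"x":0.0001,"y":0.0003,"z":-0.0003,"spin":-0.08,"fingers":-1.0},
  {"x":0.0001,"y":0.0003,"z":-0.0003,"spin":-0.16,"fingers":-1.0},
  {"x":0.0001,"y":0.0003,"z":-0.0003,"spin":-0.24,"fingers":-1.0},
  {"x":0.0001,"y":0.0003,"z":-0.0003,"spin":-0.24,"fingers":-1.0},
])

```text
time_s: 32.48
tcp_pos: [0.4804, 0.1887, 0.0873]
eef_rot: [-179.9, 0.1, -88.0]
contact_force: [-1.0, -1.0, 16.9]
gripper_width: 0.0376
gripper_force: 28.0
```

```bash
python3 st.py
```

```text
[0.4804 0.1887 0.0873] -88.0 [-1.  -1.  16.9] [-0.24  0.66 -0.14]
```

drive_tool([
  {"x":0.0,"y":0.0,"z":0.0,"spin":-0.08,"fingers":-1.0},
  {"x":0.0,"y":0.0,"z":0.0,"spin":-0.16,"fingers":-1.0},
  {"x":0.0,"y":0.0,"z":0.0,"spin":-0.24,"fingers":-1.0},
  {"x":0.0,"y":0.0,"z":0.0,"spin":-0.24,"fingers":-1.0},
])

```text
time_s: 32.98
tcp_pos: [0.4806, 0.1888, 0.0874]
eef_rot: [-179.8, 0.0, -74.2]
contact_force: [-0.7, -0.6, 15.9]
gripper_width: 0.038
gripper_force: 28.0
```

```bash
python3 st.py
```

```text
[0.4806 0.1888 0.0874] -74.2 [-0.7 -0.6 15.9] [-0.37  0.32 -0.08]
```

drive_tool([
  {"x":0.0,"y":0.0,"z":0.0,"spin":-0.1,"fingers":-1.0},
  {"x":0.0,"y":0.0,"z":0.0,"spin":-0.2,"fingers":-1.0},
  {"x":0.0,"y":0.0,"z":0.0,"spin":-0.3,"fingers":-1.0},
  {"x":0.0,"y":0.0,"z":0.0,"spin":-0.4,"fingers":-1.0},
  {"x":0.0,"y":0.0,"z":0.0,"spin":-0.5,"fingers":-1.0},
  {"x":0.0,"y":0.0,"z":0.0,"spin":-0.54,"fingers":-1.0},
  {"x":0.0,"y":0.0,"z":0.0,"spin":-0.54,"fingers":-1.0},
])

```text
time_s: 33.85
tcp_pos: [0.4807, 0.1888, 0.0874]
eef_rot: [-179.8, -0.1, -43.3]
contact_force: [-0.6, -1.0, 16.2]
gripper_width: 0.0381
gripper_force: 28.0
```

```bash
python3 st.py
```

```text
[0.4807 0.1888 0.0874] -43.3 [-0.6 -1.  16.2] [-0.39  0.06 -0.13]
```

drive_tool([
  {"x":0.0,"y":0.0,"z":-0.001,"spin":0.0,"fingers":-1.0},
  {"x":0.0,"y":0.0,"z":-0.002,"spin":0.0,"fingers":-1.0},
  {"x":0.0,"y":0.0,"z":-0.003,"spin":0.0,"fingers":-1.0},
  {"x":0.0,"y":0.0,"z":-0.004,"spin":0.0,"fingers":-1.0},
  {"x":0.0,"y":0.0,"z":-0.004,"spin":0.0,"fingers":-1.0},
])

```text
time_s: 34.48
tcp_pos: [0.4806, 0.1888, 0.0909]
eef_rot: [-179.9, -0.1, -43.3]
contact_force: [2.0, -0.5, 10.1]
gripper_width: 0.0381
gripper_force: 28.0
```

```bash
python3 st.py
```

```text
[0.4806 0.1888 0.0909] -43.3 [ 2.  -0.5 10.1] [-0.33 -0.59 -0.12]
```

drive_tool([
  {"x":0.0,"y":0.0,"z":-0.0005,"spin":0.0,"fingers":-1.0},
  {"x":0.0,"y":0.0,"z":-0.001,"spin":0.0,"fingers":-1.0},
  {"x":0.0,"y":0.0,"z":-0.001,"spin":0.0,"fingers":-1.0},
])

```text
time_s: 34.85
tcp_pos: [0.4806, 0.1888, 0.0917]
eef_rot: [-179.9, -0.0, -43.3]
contact_force: [2.3, -0.6, 7.7]
gripper_width: 0.0375
gripper_force: 28.0
```

```bash
python3 st.py
```

```text
[0.4806 0.1888 0.0917] -43.3 [ 2.3 -0.6  7.7] [-0.21 -0.88 -0.09]
```

drive_tool([
  {"x":0.0,"y":0.0,"z":-0.0005,"spin":0.0,"fingers":-1.0},
  {"x":0.0,"y":0.0,"z":-0.001,"spin":0.0,"fingers":-1.0},
  {"x":0.0,"y":0.0,"z":-0.001,"spin":0.0,"fingers":-1.0},
])

```text
time_s: 35.22
tcp_pos: [0.4806, 0.1888, 0.0926]
eef_rot: [-179.9, -0.0, -43.3]
contact_force: [2.8, -0.5, 7.9]
gripper_width: 0.0378
gripper_force: 28.0
```

```bash
python3 st.py
```

```text
[0.4806 0.1888 0.0926] -43.3 [ 2.8 -0.5  7.9] [-0.2  -1.02 -0.05]
```

The cap is still up on the slot (foot ≈ 30 mm), so the turn didn't take: it was likely not pressed deep enough and slipped in the jaws. I'll press deeper and check the force.

drive_tool([
  {"x":0.0,"y":0.0,"z":0.002,"spin":0.0,"fingers":-1.0},
  {"x":0.0,"y":0.0,"z":0.004,"spin":0.0,"fingers":-1.0},
  {"x":0.0,"y":0.0,"z":0.006,"spin":0.0,"fingers":-1.0},
  {"x":0.0,"y":0.0,"z":0.007,"spin":0.0,"fingers":-1.0},
  {"x":0.0,"y":0.0,"z":0.007,"spin":0.0,"fingers":-1.0},
], newtons=30)

```text
time_s: 35.85
tcp_pos: [0.4808, 0.1889, 0.0872]
eef_rot: [-179.8, -0.1, -43.3]
contact_force: [-1.9, -1.8, 24.1]
gripper_width: 0.0378
gripper_force: 30.0
```

```bash
python3 st.py
```

```text
[0.4808 0.1889 0.0872] -43.3 [-1.9 -1.8 24.1] [-0.79  1.25 -0.07]
```

It bottoms hard at TCP 0.0872, which must be the collar stop (foot 23 mm). That shifts my height scale, and the earlier rise reached only about foot 28, so the turn may well have taken. I'll let it up again and go further.

drive_tool([
  {"x":0.0,"y":0.0,"z":-0.002,"spin":0.0,"fingers":-1.0},
  {"x":0.0,"y":0.0,"z":-0.004,"spin":0.0,"fingers":-1.0},
  {"x":0.0,"y":0.0,"z":-0.006,"spin":0.0,"fingers":-1.0},
  {"x":0.0,"y":0.0,"z":-0.0075,"spin":0.0,"fingers":-1.0},
  {"x":0.0,"y":0.0,"z":-0.0085,"spin":0.0,"fingers":-1.0},
  {"x":0.0,"y":0.0,"z":-0.0085,"spin":0.0,"fingers":-1.0},
])

```text
time_s: 36.6
tcp_pos: [0.4804, 0.1887, 0.0933]
eef_rot: [-179.9, -0.0, -43.4]
contact_force: [6.4, -0.4, -0.1]
gripper_width: 0.0376
gripper_force: 30.0
```

```bash
python3 st.py
```

```text
[0.4804 0.1887 0.0933] -43.4 [ 6.4 -0.4 -0.1] [ 0.06 -2.21 -0.09]
```

drive_tool([
  {"x":0.0,"y":0.0,"z":-0.0005,"spin":0.0,"fingers":-1.0},
  {"x":0.0,"y":0.0,"z":-0.0007,"spin":0.0,"fingers":-1.0},
  {"x":0.0,"y":0.0,"z":-0.0007,"spin":0.0,"fingers":-1.0},
])

```text
time_s: 36.98
tcp_pos: [0.4804, 0.1887, 0.0935]
eef_rot: [-179.9, -0.0, -43.4]
contact_force: [8.7, 0.8, -5.9]
gripper_width: 0.0376
gripper_force: 30.0
```

```bash
python3 st.py
```

```text
[0.4804 0.1887 0.0935] -43.4 [ 8.7  0.8 -5.9] [ 0.19 -2.91  0.02]
```

Pulling up now gives −6 N with no movement, about 6 mm above the stop, so the pin is in a groove and holding the cap. Easing off, releasing and backing away.

drive_tool([
  {"x":0.0,"y":0.0,"z":0.0007,"spin":0.0,"fingers":-1.0},
  {"x":0.0,"y":0.0,"z":0.0007,"spin":0.0,"fingers":0.3},
  {"x":0.0,"y":0.0,"z":0.0007,"spin":0.0,"fingers":0.3},
  {"x":0.0,"y":0.0,"z":0.0007,"spin":0.0,"fingers":0.3},
  {"x":0.0,"y":0.0,"z":0.0007,"spin":0.0,"fingers":0.3},
  {"x":0.0,"y":0.0,"z":-0.04,"spin":0.0,"fingers":0.3},
  {"x":0.0,"y":0.0,"z":-0.09,"spin":0.0,"fingers":0.3},
  {"x":0.0,"y":0.0,"z":-0.09,"spin":0.0,"fingers":0.3},
])

```text
time_s: 37.98
tcp_pos: [0.4814, 0.1896, 0.1879]
eef_rot: [-179.6, -0.1, -43.3]
contact_force: [0.2, 0.4, -0.6]
gripper_width: 0.0568
gripper_force: 0.0
```

```bash
python3 st.py
python3 - <<'E'
from h import *
go(.42,-.02,.2,-43)
E
```

```text
[0.4814 0.1896 0.1879] -43.3 [ 0.2  0.4 -0.6] [-0.06  0.17 -0.01]
tcp [0.4814 0.1896 0.1879] rot [-1.7958e+02 -8.0000e-02 -4.3320e+01] j6 3.3
shift [ 0.0992  0.1946 -0.0121] spin -0.0057
```

drive_tool([
  {"x":0.03,"y":0.055,"z":-0.01,"spin":0.0,"fingers":0.3},
  {"x":0.06,"y":0.11,"z":-0.01,"spin":0.0,"fingers":0.3},
  {"x":0.09,"y":0.16,"z":-0.01,"spin":0.0,"fingers":0.3},
  {"x":0.1,"y":0.195,"z":-0.01,"spin":0.0,"fingers":0.3},
  {"x":0.1,"y":0.195,"z":-0.01,"spin":0.0,"fingers":0.3},
  {"x":0.1,"y":0.195,"z":-0.01,"spin":0.0,"fingers":0.3},
])

```text
time_s: 38.72
tcp_pos: [0.4184, -0.0221, 0.1937]
eef_rot: [-180.0, 0.0, -43.4]
contact_force: [0.2, 0.8, -0.0]
gripper_width: 0.0569
gripper_force: 0.0
```

Run:
```python
from h import *
from plant import cams
T0,S0=load("top0.npy"),load("scene0.npy")
S=cams.capture("scene");T=cams.capture("top"); np.save("sceneF.npy",S,allow_pickle=True);np.save("topF.npy",T,allow_pickle=True)
for n,c,c0 in(("top",T,T0),("scene",S,S0)):
    p=proj(c,[.4793,.189,.08])[0]; x0,y0=np.round(p-[11,9]).astype(int)
    g=c["pixels"][y0:y0+18,x0:x0+22].mean(2).round().astype(int)
    print(n,x0,y0,p); print("\n".join(" ".join(f"{v:3d}" for v in r) for r in g))
    for z in(.08,.083):
        a=np.linspace(0,6.28,60); q=proj(c,np.c_[.4793+.02*np.cos(a),.189+.02*np.sin(a),np.full(60,z)])-[x0,y0]; print(z,q.min(0).round(1),q.max(0).round(1))
```

```text
top 175 210 [185.58394787 219.46535383]
117 129 130 128 128 127 126 126 126 127 128 128 128 126 125 124 127 127 128 128 127 125
128 126 126 126 126 126 125 127 126 127 126 127 126 126 126 125 126 126 128 129 127 125
129 126 125 125 126 127 125 127 126 126 106 120 131 130 129 128 128 127 127 127 126 125
111 127 126 126 126 126 127 127 132 140 147 133 125 139 152 131 121 126 127 127 127 126
126 127 127 126 126 127 129 135 119  92  78  69  71  74  82 115 128 115 123 128 127 127
130 127 127 127 127 129 105  78  75  76  78  78  77  83  78  74 100 125 114 122 127 127
127 126 126 127 128 125 108  85  78  79  75  76  78  79  78  69  72 118 114 120 124 125
126 126 126 128 110  93  82  78  69  61  79  67  57  74  80  78  69  98 135 109 114 124
125 125 126 126 131 101  77  66  60  76 109  92  75  69  75  79  70  87 130 108 112 119
125 124 124 124 121  95  78  69  76 128 143 119  84  66  75  78  73  79 115  89 104 117
125 125 124 126 123  94  77  67  64  92 110  83  70  79  80  79  76  84 117  89 101 114
126 125 125 126 121  94  77  72  70  71  82  65  96  94  81  80  58  68 116  97 101 111
126 
[... 1559 characters left out ...]
3 113 117 130 145 147 149 150
152 151 146 142 183 136 111  84 103 111 119  99 129  95 110 113 116 136 141 146 147 150
152 147 146 130 196 110 181 100  77  96 105 104 108 107 108 109 102 179 159 151 147 139
152 150 149 149 193 147 217  93  93  81  90  88  98  92  97 125 118 192 187 173 169 147
151 148 143 185 193 193 172 104 121 113 104 108 115 121 119 197 135 140 218 193 194 159
151 148 130 195 192 178 162 122 139 142 141 157 177 194 194 227 119 141 222 192 193 159
155 153 149 193 192 151 157 138 137 153 163 198 225 231 234 198 112 192 190 194 194 196
154 152 181 193 193 141 135 158 139 156 150 190 214 211 213 148 175 209 187 193 193 193
0.08 [6.3 5.7] [16.6 12.8]
0.083 [6.3 5.2] [16.6 12.3]
```

```bash
python3 -c "
from plant import r
print(r.close_job())"
```

```text
the job is handed in; nothing more can be done
None
```

The bearing, spacer and bayonet cap are stacked on the spindle in that order, and the job was handed in at about 39 s. A −6 N upward pull did not move the cap and the final camera images agree, so the pin appears to be locked in a groove. Forces read at the end of each move never passed about 24 N.

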